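# Trip the hidden tray latch with the release pin

### The arm

A 6-joint arm with a two-finger parallel gripper is mounted at the origin on a cart in front of the work surface, level with it; the furniture and walls round the work are solid. World frame = base frame: x ahead of the robot, y to its left, z up, the work surface at z = 0. Lengths are in mm, angles in rad, forces in N, time in s.
With the tool pointing down it reaches from about 275 to 975 mm from the base axis. Payload 8.4 kg.
Tool frame: the origin (TCP) lies between the finger pads; the fingertips stand 22 mm ahead of it and the grasp point (between the pads) lies 3 mm ahead of it; z points along the fingers, y is the line along which they close (so a half turn about z gives the same grasp; the last joint's range is limited). The gripper opens to 92 mm and grips with 3 to 60 N. Pads are 20 mm wide; open, the fingers measure 128 mm over their backs; the gripper's body (75 mm by 189 mm) begins 69 mm behind the grasp point.
Start: joints at [-1.224, 0.353, 1.633, -0, 1.155, -0.002], TCP at [213.605, -587.368, 236.583] pointing down, gripper open.
Joint ranges: [-2.63, 2.63], [-0.92, 2.1], [0.06, 2.66], [-1.3, 4.44], [0, 2.69], [-3.02, 3.02]. Speed limits (rad/s): [2.22, 2.22, 2.79, 3.14, 3.14, 3.14].

### API

Orientations are given as a unit quaternion [x, y, z, w].
In Python, from workcell import manip gives the robot as it stands.
- The arm moves only by the shell command python3 -m inch 'ROWS'. ROWS is JSON, one flat list of numbers, 5 for each row, row after row: the opening, from -1 (shut) to 1 (fully open), then the shift along the tool's x, y, z scaled (see below), then the turn about the tool's z scaled (see below). A call has exactly 5 rows; each row is the pose to reach, as a shift and turn from the pose commanded when the call began, along the tool's axes at that moment, turning the shorter way round; what a row does not reach only later rows make up. The controller multiplies each number of a shift by 0.25 m and each number of a turn by 360 degrees. A row lasts 1/8 s, in which the tool goes at most 62.5 mm and 10.7 degrees, less where a joint would pass 70% of its speed; a pose out of reach is approached as far as the arm can. A call with a number of a shift or a turn outside -1 to 1 is refused whole. A call with a gripper value outside its range is refused whole. The fingers move at their own pace and stop on an object; the grip force is fixed at half the most. Time passes only in rows, so rows that repeat a pose let the fingers close, or fill a call up. It gives the time, the measured TCP pose, the force, the opening and the grip force at its end, in the units of the state.
- manip.state(): the state, without advancing time (a new reading comes with each control period).
- manip.read_camera(name): name is "side" or "top" or "wrist"; returns the picture (420x560x3 uint8, red, green, blue); there is no depth.
- manip.calibration(name): a dict with "K" (3x3 intrinsics, pixels), "distortion" ([k1, k2, p1, p2, k3] as OpenCV has them; the pictures are not rectified), "rvec" (rotation vector, rad) and "tvec" (3), from world to camera coordinates, as OpenCV has them; the wrist camera has in their place "tool_from_camera" (4x4, takes a point from camera to tool coordinates, whose origin is the TCP and whose axes are the flange's). Camera axes: x right, y down, z forward; pixel columns grow to the right and rows downward; lengths in mm; the calibration is good to about 2 mm. A picture is of the moment at which its call begins: read the wrist's pose just before it. calibration takes no time and is no camera call.
- manip.finish_job(): hands the job in; it is judged then, once.
The state is a dict: "clock": time; "q": joint angles; "dq": joint speeds; "joint_torque": joint torques, N m; "tcp_pos": TCP position; "ee_rot": TCP orientation; "wrist_force": force on the tool from outside, world axes, zero at the start; "moment": the same for the moment, N m; "gripper_width": finger opening in mm; "gripper_force": force on a finger pad.
Only numpy, scipy, OpenCV 4.12 (cv2) and the standard library are available. Lean on these libraries where they do the work, as an engineer would, in place of code of your own. Each camera call takes 0.05 s, during which the arm holds its last target. There are 200 camera calls.

### The job

The parts tray in the blue case is held shut by a spring latch hidden behind one of the three small access holes in the case's top; nothing shows which one, and the other two have a solid stop behind them. Take the release pin from its stand, feel through the holes with its rod and press where it gives until the tray springs out a little; then put the pin back upright in its stand and pull the tray by its black pull all the way out to its stop. Leave the worm wheel, the bottle and the bearing where they stand.

Things in the scene. Friction and masses are not known exactly. Their poses are not given: they have to be found in the camera images.
- case: fixed blue metal case with a grey top, 140 deep (its x) x 190 wide (its y) x 84 high; origin at the centre of its underside; its front, with the tray, faces its own -x; its y axis points to the left seen from the robot. The whole top is a flat plate 6 thick
- hole_left (a point): centre of the mouth of the access hole at the case's left (+y), on the top face, 84 above the table: round, 12 in diameter, ringed in brass. 20 below the top face a steel pad lies under each hole, alike under all three; under one hole, drawn anew each time, it is the latch, under the other two it is rigid
- hole_mid (a point): the same for the middle hole, 50 from each of the others along the case's y. The latch's pad gives way, resisting with about 3 N at first and 6 to 9 N when the latch trips after some 7 mm, and stops after about 10 mm. Tripped, it lets the tray spring out about 22 mm by itself
- hole_right (a point): the same for the hole at the case's right (-y)
- tray (a joint): how far the tray has slid out of the case along the case's -x, m: about 0 latched, about 0.022 when sprung out, 0.055 at its outer stop. It slides stiffly (about 1 to 3 N) and stays where it is left
- tray_pull (a point): centre of the black finger pull that stands out from the middle of the tray's front: a bar 28 long along the case's x, 12 wide (case's y) and 30 high; this point is 36 above the table, the pull's top 50. It moves with the tray. Pinch its sides from above
- pin_grip (a point): centre of the red grip of the release pin: grip 16 in diameter and 50 long, upright at the start; below it a collar 22 in diameter and 4 thick, then a straight steel rod 6 in diameter and 60 long. This point is 25 below the grip's top, 25 above the collar's top and 89 above the rod's tip
- pin_tip (a point): lower end of the pin's rod, on its axis; z along the axis toward the grip
- stand_top (a point): fixed aluminium pin stand, a 46 x 46 block on an 80 x 66 foot: centre of the mouth of its upright hole, 10 in diameter, 64 above the table. The pin hangs in it by its collar, which rests on the block's top; the grip's centre is then 29 above this point
- wheel_centre (a point): loose bronze worm wheel on its shaft, 79 across, 79 high: its centre, half-way up; leave it alone
- bottle_centre (a point): loose small red bottle with a black cap, 35 across, 109 high: half-way up; leave it alone
- bearing_centre (a point): loose steel ball bearing lying flat, 62 across, 16 high: its centre; leave it alone
Not all that is in view belongs to the job. Leave any green look-alike of the part that bears stand_top alone.

How it is judged (in metres and radians):
On the way, in this order (a step that is already met when the one before it is completed fails the run):
1. the release pin is lifted out of its stand (distance of pin_grip from where it was at the start of the episode above 0.05 m), for 0.1 s.
2. the tray springs out more than 12 mm while the pin's rod reaches through an access hole (value of joint tray above 0.012 m and z of pin_tip in the frame of case between 0.04 and 0.078 m), for 0.05 s.
3. the tray is pulled out to its stop (within 6 mm) (value of joint tray above 0.049 m), for 0.2 s.
At the end, for the whole second after the job is handed in: the tray is out to its stop (joint above 0.049 m of 0.055) and still; the pin stands upright (within 7 degrees) in its stand, its collar down on the block (grip centre 24 to 34 mm above the hole's mouth and within 8 mm of its axis), at rest (value of joint tray above 0.049 m and velocity of joint tray below 0.01 m/s and horizontal distance between pin_grip and stand_top below 0.008 m and z of pin_grip in the frame of stand_top between 0.024 and 0.034 m and angle between pin_tip's own z axis and vertical below 0.12 rad and linear speed of pin below 0.02 m/s); the robot touches nothing.
It fails at once if the worm wheel is shifted by more than 25 mm or tipped (distance of wheel_centre from where it was at the start of the episode above 0.025 m).
It fails at once if the bottle is shifted by more than 25 mm or tipped (distance of bottle_centre from where it was at the start of the episode above 0.025 m).
It fails at once if the bearing is shifted by more than 25 mm (distance of bearing_centre from where it was at the start of the episode above 0.025 m).
It also fails if it takes over 72 s, if anything falls off the work surface, if the arm or the gripper's body presses on something with over 40 N, if the wrist force passes 120 N, or if a joint passes its speed limit or range.

## Working session

There is one attempt and no reset: what is moved stays moved. The work goes in short steps, Python scripts to look and compute and a shell command to move; the robot and the scene stay as the last step left them, time stands still between calls to the robot, and variables do not carry over. Pictures are saved under pics/ and viewed, at most 10 in all, crops included, and the job is handed in when it is done.

```bash
mkdir -p pics; cat > h.py <<'E'
import numpy as np, cv2
from scipy.spatial.transform import Rotation as R
from workcell import manip
def ray(name,px,st=None):
    c=manip.calibration(name); K=np.array(c["K"]);d=np.array(c["distortion"])
    u=cv2.undistortPoints(np.array([[px]],float),K,d)[0,0]; v=np.array([u[0],u[1],1.])
    if name=="wrist":
        T=np.array(c["tool_from_camera"]); Rw=R.from_quat(st["ee_rot"]).as_matrix()
        return np.array(st["tcp_pos"])+Rw@T[:3,3], Rw@T[:3,:3]@v
    Rm=cv2.Rodrigues(np.array(c["rvec"],float))[0]; t=np.array(c["tvec"],float).ravel()
    return -Rm.T@t, Rm.T@v
def on(name,px,z,st=None):
    o,v=ray(name,px,st); return o+v*(z-o[2])/v[2]
def proj(name,P,st=None):
    c=manip.calibration(name); K=np.array(c["K"]);d=np.array(c["distortion"])
    if name=="wrist":
        T=np.array(c["tool_from_camera"]); Rw=R.from_quat(st["ee_rot"]).as_matrix()
        W=np.eye(4);W[:3,:3]=Rw;W[:3,3]=st["tcp_pos"];C=np.linalg.inv(W@T)
        rv=cv2.Rodrigues(C[:3,:3])[0];t=C[:3,3]
    else: rv=np.array(c["rvec"],float);t=np.array(c["tvec"],float)
    return cv2.projectPoints(np.array(P,float).reshape(-1,1,3),rv,t,K,d)[0].reshape(-1,2)
def snap(name,fn):
    st=manip.state(); im=np.array(manip.read_camera(name)); cv2.imwrite("pics/"+fn,im[:,:,::-1]); return st,im
def tool(st,P):  # world point -> tool coordinates in row units (x,y,z)/250
    return R.from_quat(st["ee_rot"]).as_matrix().T@(np.array(P)-np.array(st["tcp_pos"]))/250
E
python3 - <<'E'
from h import *
s,_=snap("top","top0.png");snap("side","side0.png");print(s)
for n in("top","side"):
    print(n,ray(n,(280,210)))
E
```

```text
{'clock': 0.0, 'q': array([-1.22439186e+00,  3.53639785e-01,  1.63412661e+00,  1.43976477e-05,
        1.15522165e+00, -2.37992045e-03]), 'dq': array([-0.00034458,  0.00111334, -0.00219465, -0.00029685, -0.00147122,
        0.00075132]), 'joint_torque': array([ 2.17289751e-03, -5.93839359e+01, -3.34215689e+01,  7.00080441e-02,
        2.33916513e-02, -1.44958276e-04]), 'tcp_pos': array([ 213.4532718 , -586.91903122,  235.87212951]), 'ee_rot': array([ 9.84832447e-01,  1.73506672e-01, -1.12933883e-04, -6.88523468e-04]), 'wrist_force': array([-0.74726834,  0.41199044, -0.94077762]), 'moment': array([ 0.02808658, -0.04359894, -0.05989581]), 'gripper_force': 0.0, 'gripper_width': 91.98082697296219}
top (array([ 389.34751081,   33.87688064, 1269.53564917]), array([ 0.14529497,  0.03051517, -0.98900108]))
side (array([590.9815675 , 778.46868031, 561.9040152 ]), array([-0.05159569, -0.84436028, -0.53331697]))
```

View pics/top0.png

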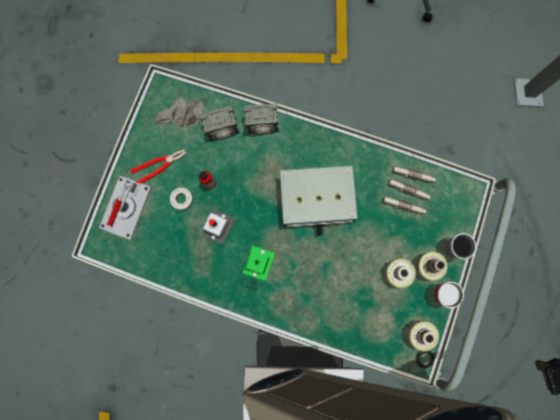

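View pics/side0.png

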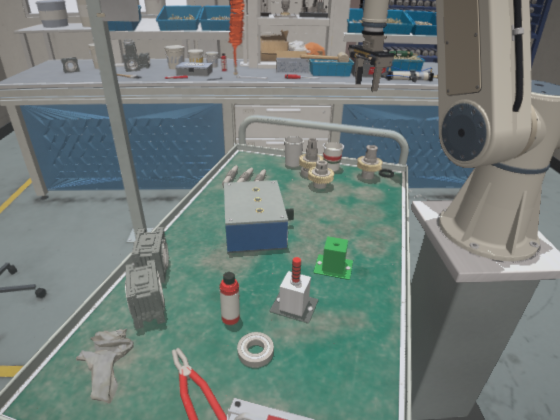

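The top view shows the case at (318,196), its holes at (300,198), (319,198), (338,197) and the pull at (320,230). There are two stands. The aluminium one at (215,224) holds the red-gripped pin. The green one at (258,263) is the look-alike, because it is green and empty. The bottle is at (207,180) and the bearing at (180,198). The wheels are at the far right.

```bash
python3 - <<'E'
from h import *
im=cv2.imread("pics/top0.png")
hsv=cv2.cvtColor(im,cv2.COLOR_BGR2HSV)
def cents(m,box,mn=3):
    x0,y0,x1,y1=box; k=np.zeros_like(m);k[y0:y1,x0:x1]=m[y0:y1,x0:x1]
    n,l,s,c=cv2.connectedComponentsWithStats(k); return [(c[i].round(2),s[i,4]) for i in range(1,n) if s[i,4]>=mn]
red=(((hsv[...,0]<10)|(hsv[...,0]>170))&(hsv[...,1]>120)&(hsv[...,2]>60)).astype(np.uint8)
for c,a in cents(red,(195,205,235,245)): print("red",c,a,on("top",c,118),on("top",c,93))
brass=((hsv[...,1]>90)&(hsv[...,0]>10)&(hsv[...,0]<35)).astype(np.uint8)
for c,a in cents(brass,(288,180,350,215)): print("hole",c,a,on("top",c,84))
dark=(hsv[...,2]<50).astype(np.uint8)
for c,a in cents(dark,(305,222,335,240)): print("pull",c,a,on("top",c,50))
# case top outline
gray=((hsv[...,1]<40)&(hsv[...,2]>120)).astype(np.uint8)
cs,_=cv2.findContours(gray[150:235,265:370],cv2.RETR_EXTERNAL,cv2.CHAIN_APPROX_NONE)
c=max(cs,key=cv2.contourArea)+[265,150]
b=cv2.boxPoints(cv2.minAreaRect(c)); P=np.array([on("top",p,84) for p in b]);print(b.round(1),P.round(1),np.linalg.norm(np.diff(P,axis=0),axis=1))
# stand block
cs,_=cv2.findContours(gray[205:245,195:240],cv2.RETR_EXTERNAL,cv2.CHAIN_APPROX_NONE)
c=max(cs,key=cv2.contourArea)+[195,205]; r=cv2.minAreaRect(c);print("stand",r,on("top",r[0],64))
# side views
im2=cv2.imread("pics/side0.png");h2=cv2.cvtColor(im2,cv2.COLOR_BGR2HSV)
red2=(((h2[...,0]<10)|(h2[...,0]>170))&(h2[...,1]>120)&(h2[...,2]>60)).astype(np.uint8)
for c,a in cents(red2,(280,250,310,290)): print("side red",c,a,on("side",c,93))
br2=((h2[...,1]>90)&(h2[...,0]>10)&(h2[...,0]<35)).astype(np.uint8)
for c,a in cents(br2,(230,183,285,220)): print("side hole",c,a,on("side",c,84))
cv2.imwrite("pics/c1.png",np.hstack([cv2.resize(im[170:290,165:365],None,fx=2.4,fy=2.4,interpolation=3),cv2.resize(im2[225:345,210:360],None,fx=2,fy=2.4,interpolation=3)]))
E
```

```text
red [211.79 221.86] 29 [525.17888749 240.2885277  118.        ] [528.12780568 244.76975343  93.        ]
pull [318.72 228.67] 58 [520.60385848 -31.83433734  50.        ]
[[278.7 170.1]
 [352.6 164.9]
 [356.4 218.3]
 [282.4 223.5]] [[ 669.1   76.4   84. ]
 [ 686.6 -117.6   84. ]
 [ 545.4 -126.9   84. ]
 [ 528.5   63.5   84. ]] [194.74458664 141.53229855 191.16559823]
stand ((215.2000274658203, 222.1000213623047), (18.335756301879883, 22.360679626464844), 26.56505012512207) [531.09755343 240.88225367  64.        ]
side red [296.32 261.45] 66 [523.57910135 219.02178654  93.        ]
side red [295.9  270.29] 31 [526.47106534 244.1448937   93.        ]
side red [295.17 276.17] 12 [529.11729262 260.04861535  93.        ]
side red [295.5  279.88] 16 [529.3247503  269.82163742  93.        ]
```

View pics/c1.png

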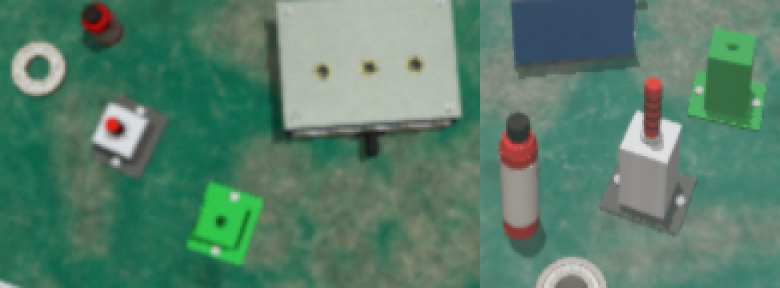

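The crop confirms it: the red-gripped pin stands in the grey aluminium stand at about (212,222), and the green block at (258,263) is empty. I'll measure the neighbours and then move over the pin.

```bash
python3 - <<'E'
from h import *
np.set_printoptions(precision=3,suppress=True)
print(np.array(manip.calibration("wrist")["tool_from_camera"]))
print("bottle cap",on("top",(206,176),109),"bottle side",on("side",(228,277),109))
print("bearing",on("top",(180.5,198.5),16)); print("holes",[on("top",p,84) for p in((299.5,199.5),(319.2,198.3),(338,197))])
s=manip.state(); print("over pin",tool(s,(480,243,260)))
E
```

```text
[[  -0.001   -0.97    -0.244   69.196]
 [   1.      -0.      -0.001    0.505]
 [   0.001   -0.244    0.97  -148.178]
 [   0.       0.       0.       1.   ]]
bottle cap [644.779 262.418 109.   ] bottle side [647.711 276.821 109.   ]
bearing [600.542 349.211  16.   ]
holes [array([591.937,  20.569,  84.   ]), array([596.037, -30.42 ,  84.   ]), array([600.375, -79.182,  84.   ])]
over pin [ 2.136 -2.756 -0.093]
```

```bash

python3 -m inch '[1,0.15,-0.18,-0.03,0, 1,0.3,-0.37,-0.03,0, 1,0.45,-0.55,-0.03,0, 1,0.6,-0.73,-0.03,0, 1,0.73,-0.912,-0.03,0]'
python3 -m inch '[1,0.15,-0.18,0,0, 1,0.3,-0.37,0,0, 1,0.45,-0.55,0,0, 1,0.6,-0.73,0,0, 1,0.73,-0.912,0,0]'
python3 -m inch '[1,0.15,-0.18,0,0, 1,0.3,-0.37,0,0, 1,0.45,-0.55,0,0, 1,0.6,-0.73,0,0.02, 1,0.73,-0.912,0,0.042]'
python3 - <<'E'
from h import *
s,im=snap("wrist","w1.png"); print(s["tcp_pos"],s["ee_rot"],s["q"])
print(proj("wrist",[(527,243,118),(527,243,64)],s))
E
```

```text
clock: 0.72
tcp_pos: [307.5, -308.9, 243.9]
ee_rot: [0.985, 0.173, 0.0, -0.0]
wrist_force: [1.2, -0.1, 0.3]
gripper_width: 91.9
gripper_force: 0.0
clock: 1.35
tcp_pos: [401.1, -32.1, 244.2]
ee_rot: [0.985, 0.174, 0.0, 0.0]
wrist_force: [1.5, -0.6, -0.2]
gripper_width: 91.9
gripper_force: 0.0
clock: 1.98
tcp_pos: [494.7, 244.6, 243.8]
ee_rot: [0.999, 0.04, -0.0, 0.0]
wrist_force: [1.2, -0.6, 0.3]
gripper_width: 91.9
gripper_force: 0.0
[494.69197601 244.5984586  243.82544243] [ 9.99180418e-01  4.04781346e-02 -3.25649924e-05  1.08206189e-04] [ 4.56581368e-01  2.32562786e-01  1.78324461e+00 -1.90127513e-04
  1.12593231e+00  1.94648113e+00]
[[285.84592509 180.03185109]
 [285.04980759 172.64563776]]
```

View pics/w1.png

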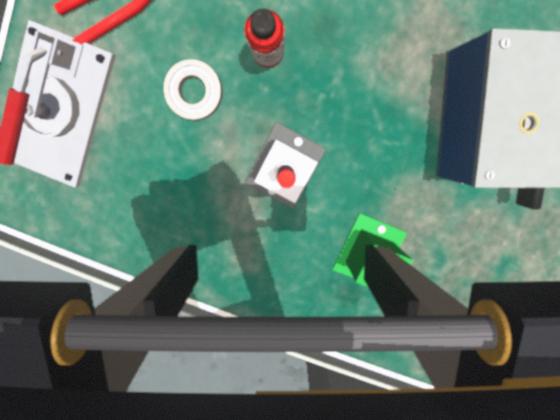

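The wrist view shows the red grip at (286,177), the bottle at (265,32), the bearing at (192,89), the green look-alike at (375,248) and the left hole at (529,123).

```bash
python3 - <<'E'
from h import *
np.set_printoptions(precision=4,suppress=True)
im=cv2.imread("pics/w1.png");h=cv2.cvtColor(im,cv2.COLOR_BGR2HSV);s=manip.state()
m=(((h[...,0]<8)|(h[...,0]>172))&(h[...,1]>140)&(h[...,2]>90)).astype(np.uint8)
k=np.zeros_like(m);k[150:210,260:310]=m[150:210,260:310]
c,_=cv2.findContours(k,0,1);c=max(c,key=cv2.contourArea);(u,v),r=cv2.minEnclosingCircle(c);print(u,v,r,cv2.boundingRect(c))
P=on("wrist",(u,v),118,s);print(P)
b=cv2.boundingRect(c); 
G=P.copy();G[2]=93+3
print(tool(s,G), "hole left",on("wrist",(529,123),84,s))
E
```

```text
286.0 177.5 9.013978004455566 (278, 169, 17, 18)
[531.0731 248.7115 118.    ]
[0.1365 0.0175 0.5923] hole left [594.7158  27.5117  84.    ]
```

```bash
cat >> h.py <<'E'
def redpin(fn,z=118,box=(150,210,260,310)):
    s,im=snap("wrist",fn); h=cv2.cvtColor(im,cv2.COLOR_RGB2HSV)
    m=(((h[...,0]<8)|(h[...,0]>172))&(h[...,1]>140)&(h[...,2]>90)).astype(np.uint8)
    k=np.zeros_like(m);a,b,c,d=box;k[a:b,c:d]=m[a:b,c:d]
    c,_=cv2.findContours(k,0,1);c=max(c,key=cv2.contourArea);(u,v),r=cv2.minEnclosingCircle(c)
    return s,on("wrist",(u,v),z,s),(u,v,r)
np.set_printoptions(precision=4,suppress=True)
E
python3 - <<'E'
from h import *
s,P,c=redpin("w2.png");print(c,P,s["tcp_pos"])
print("hole",[on("wrist",(529,123),84,s)])
print(tool(s,(P[0],P[1],96)))
E
```

```text
(292.46429443359375, 180.32142639160156, 9.041523933410645) [529.1201 243.1637 118.    ] [496.4637 250.0644 244.0096]
hole [array([594.7179,  27.5012,  84.    ])]
[0.1271 0.0391 0.5922]
```

```bash

python3 -m inch '[1,0.127,0.039,0.1,0, 1,0.127,0.039,0.3,0, 1,0.127,0.039,0.35,0, 1,0.127,0.039,0.35,0, 1,0.127,0.039,0.35,0]' | grep tcp
python3 - <<'E'
from h import *
s,P,c=redpin("w3.png",box=(100,400,200,360));print(c,P,s["tcp_pos"],tool(s,(P[0],P[1],96)))
E
```

```text
tcp_pos: [527.6, 235.8, 158.3]
(268.3873291015625, 247.5985870361328, 13.612488746643066) [529.9937 243.52   118.    ] [527.6031 235.8212 158.341 ] [ 0.0116 -0.0297  0.2494]
```

```bash

python3 -m inch '[1,0.010,-0.030,0,0, 1,0.010,-0.030,0.1,0, 1,0.010,-0.030,0.22,0, 1,0.010,-0.030,0.25,0, 1,0.010,-0.030,0.25,0]' | grep -E 'tcp|force'
python3 -m inch '[0,0,0,0,0, -1,0,0,0,0, -1,0,0,0,0, -1,0,0,0,0, -1,0,0,0,0]' 
python3 - <<'E'
from h import *
s,im=snap("wrist","w4.png");print(s["tcp_pos"],s["gripper_width"],s["wrist_force"])
E
```

```text
tcp_pos: [528.9, 243.5, 94.4]
wrist_force: [-0.4, 0.2, -0.1]
gripper_force: 0.0
clock: 4.0
tcp_pos: [528.7, 243.2, 94.2]
ee_rot: [0.999, 0.042, 0.0, -0.0]
wrist_force: [0.6, -0.3, -0.2]
gripper_width: 43.8
gripper_force: 0.0
[528.7269 243.2045  94.1766] 43.828332905080366 [ 0.5576 -0.2584 -0.2345]
```

```bash

python3 -m inch '[-1,0,0,0,0, -1,0,0,0,0, -1,0,0,0,0, -1,0,0,0,0, -1,0,0,0,0]' 
python3 -m inch '[-1,0,0,-0.06,0, -1,0,0,-0.12,0, -1,0,0,-0.24,0, -1,0,0,-0.36,0, -1,0,0,-0.44,0]' 
python3 - <<'E'
from h import *
s,im=snap("wrist","w5.png");print(s["tcp_pos"],s["gripper_width"],s["wrist_force"]);snap("side","s5.png")
b=cv2.imread("pics/s5.png")[130:330,200:360];a=cv2.imread("pics/w5.png")[150:350,180:380]
cv2.imwrite("pics/c5.png",np.hstack([cv2.resize(b,None,fx=2.3,fy=2.3,interpolation=3),cv2.resize(a,(400,460))]))
E
```

```text
clock: 4.68
tcp_pos: [528.6, 243.2, 94.0]
ee_rot: [0.999, 0.042, -0.0, 0.0]
wrist_force: [-0.3, -0.7, -1.0]
gripper_width: 15.4
gripper_force: 30.0
clock: 5.3
tcp_pos: [529.3, 243.5, 207.0]
ee_rot: [0.999, 0.042, 0.001, -0.001]
wrist_force: [-0.0, -0.6, -0.3]
gripper_width: 15.5
gripper_force: 30.0
[529.339  243.525  206.9951] 15.452051674987443 [-0.0242 -0.6208 -0.3314]
```

View pics/c5.png

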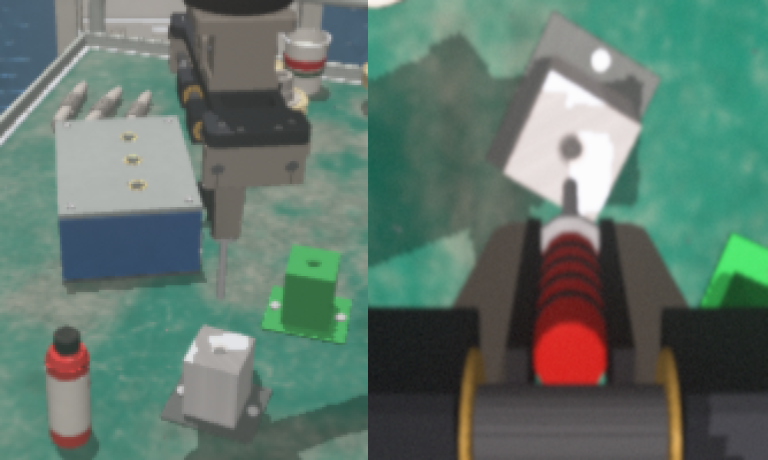

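The pin is held upright with the rod clear, and its tip shows at wrist pixel (281,229). The stand hole is at about (281,214). I'll carry the pin over the left hole.

```bash

python3 - <<'E'
from h import *
s=manip.state(); print(on("wrist",(281.5,214.3),64,s), proj("wrist",[np.array(s["tcp_pos"])-[0,0,90],(528.7,243.2,64)],s))
E
python3 -m inch '[-1,0.03,0.15,0,0, -1,0.07,0.35,0,0, -1,0.11,0.58,0,0, -1,0.15,0.78,0,0, -1,0.17,0.89,0,0]' | grep tcp
python3 -m inch '[-1,0,0,0,0, -1,0,0,0,0, -1,0,0,0,0, -1,0,0,0,0, -1,0,0,0,0]' |grep -E 'tcp|wrist|rot'
python3 - <<'E'
from h import *
s,im=snap("wrist","w6.png");print(s["tcp_pos"],s["q"])
print(proj("wrist",[np.array(s["tcp_pos"])-[0,0,90],(594,23,84),(596,-28,84)],s))
E
```

```text
[529.474  243.5001  64.    ] [[281.0206 229.8276]
 [281.7574 215.1546]]
tcp_pos: [590.0, 22.7, 203.7]
tcp_pos: [589.8, 25.7, 204.1]
ee_rot: [0.999, 0.043, 0.0, -0.0]
wrist_force: [-0.2, -0.8, -0.7]
[589.8482  25.7202 204.15  ] [0.041  0.3325 1.7411 0.     1.0679 1.5261]
[[280.8025 229.2409]
 [284.4937 214.6386]
 [345.3803 217.3694]]
```

View pics/w6.png

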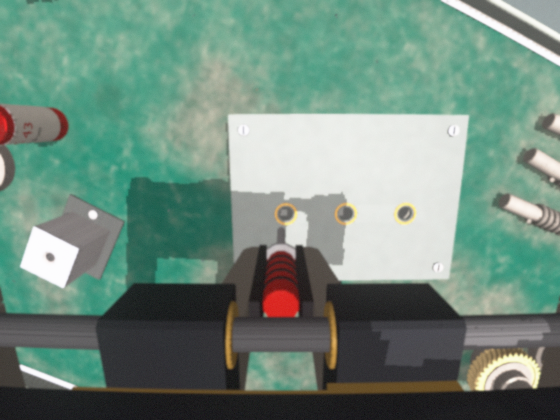

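The wrist view shows the brass-ringed holes at (285,213), (346,213) and (405,213), with the rod tip just below the left one.

```bash
cat >> h.py <<'E'
def holes(fn):
    s,im=snap("wrist",fn); h=cv2.cvtColor(im,cv2.COLOR_RGB2HSV)
    m=((h[...,1]>110)&(h[...,0]>12)&(h[...,0]<35)).astype(np.uint8); m[:180]=0;m[260:]=0
    n,l,st,c=cv2.connectedComponentsWithStats(cv2.dilate(m,np.ones((5,5),np.uint8)))
    return s,[(tuple(np.round([st[i,0]+st[i,2]/2-.5,st[i,1]+st[i,3]/2-.5],1)),st[i,2:4],on("wrist",(st[i,0]+st[i,2]/2-.5,st[i,1]+st[i,3]/2-.5),84,s)) for i in range(1,n) if st[i,4]>60]
E
python3 - <<'E'
from h import *
s,H=holes("w7.png");print(s["tcp_pos"])
for a in H: print(*a)
E
```

```text
[589.8609  25.5609 204.1309]
(np.float64(340.0), np.float64(213.0)) [15 25] [599.3489 -23.1738  84.    ]
(np.float64(285.0), np.float64(214.0)) [25 25] [594.5928  22.4656  84.    ]
```

```bash
python3 -m inch '[-1,0.0176,0.014,0,0, -1,0.0176,0.014,0.04,0, -1,0.0176,0.014,0.08,0, -1,0.0176,0.014,0.1,0, -1,0.0176,0.014,0.1,0]' |grep -E 'tcp|wrist'
python3 - <<'E'
from h import *
s,H=holes("w8.png");print(s["tcp_pos"],"tip px",proj("wrist",np.array(s["tcp_pos"])-[0,0,90],s))
for a in H: print(*a)
im=cv2.imread("pics/w8.png")[150:300,200:440];cv2.imwrite("pics/c8.png",cv2.resize(im,None,fx=3,fy=3,interpolation=3))
E
```

```text
tcp_pos: [594.2, 22.0, 178.3]
wrist_force: [-1.1, -0.1, -0.4]
[594.1509  21.9909 178.3369] tip px [[280.8088 229.078 ]]
(np.float64(280.5), np.float64(225.5)) [28 26] [595.6908  22.3587  84.    ]
(np.float64(346.0), np.float64(226.0)) [27 27] [599.4888 -27.3887  84.    ]
```

View pics/c8.png

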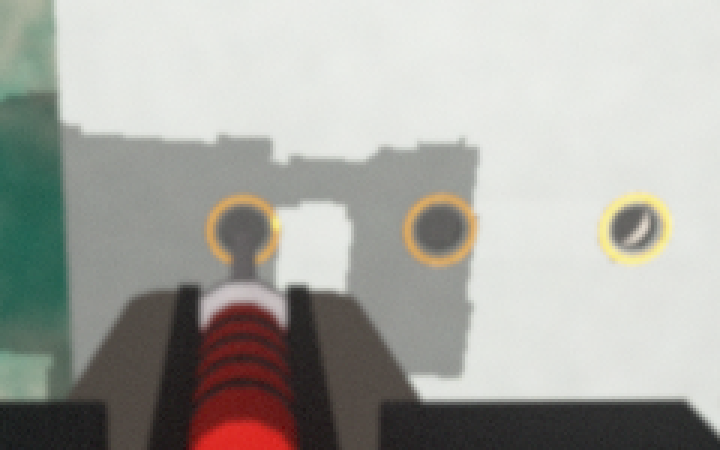

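The rod tip is over the left hole: hole centre at crop (242,231), rod at (243,235). I'll lower and feel.

```bash
python3 -m inch '[-1,0.004,0,0.02,0, -1,0.004,0,0.05,0, -1,0.004,0,0.076,0, -1,0.004,0,0.084,0, -1,0.004,0,0.084,0]' |grep -E 'tcp|wrist'
python3 -m inch '[-1,0,0,0.004,0, -1,0,0,0.008,0, -1,0,0,0.012,0, -1,0,0,0.016,0, -1,0,0,0.02,0]' |grep -E 'tcp|wrist'
```

```text
tcp_pos: [595.5, 22.1, 157.8]
wrist_force: [-0.4, -0.2, -1.0]
tcp_pos: [596.0, 22.1, 153.8]
wrist_force: [-1.4, 0.4, 10.8]
```

```bash
python3 -m inch '[-1,0,0,0.003,0, -1,0,0,0.006,0, -1,0,0,0.006,0, -1,0,0,0.006,0, -1,0,0,0.006,0]' |grep -E 'tcp|wrist'
```

```text
tcp_pos: [596.2, 22.2, 153.6]
wrist_force: [-4.3, -0.1, 16.8]
```

Rigid under the left hole: 17 N with no give. On to the middle hole.

```bash
python3 -m inch '[-1,0,0,-0.07,0, -1,0,0,-0.14,0, -1,0,0.0,-0.14,0, -1,0,0.1,-0.14,0, -1,0,0.2,-0.14,0]' |grep -E 'tcp|wrist'
python3 -m inch '[-1,0,0,0,0, -1,0,0,0,0, -1,0,0,0,0, -1,0,0,0,0, -1,0,0,0,0]' |grep -E 'tcp|wrist'
python3 - <<'E'
from h import *
s,H=holes("w9.png");print(s["tcp_pos"],"tip px",proj("wrist",np.array(s["tcp_pos"])-[0,0,90],s))
for a in H: print(*a)
im=cv2.imread("pics/w9.png")[150:300,200:440];cv2.imwrite("pics/c9.png",cv2.resize(im,None,fx=3,fy=3,interpolation=3))
E
```

```text
tcp_pos: [599.7, -28.0, 186.3]
wrist_force: [0.3, -0.2, -1.1]
tcp_pos: [599.8, -27.3, 186.6]
wrist_force: [0.2, -0.0, -0.6]
[599.8052 -27.3333 186.5984] tip px [[280.8086 229.2298]]
(np.float64(217.5), np.float64(225.5)) [28 26] [594.9526  22.2969  84.    ]
(np.float64(280.5), np.float64(224.5)) [26 26] [599.9845 -27.0683  84.    ]
(np.float64(344.5), np.float64(225.0)) [26 27] [603.8357 -77.2877  84.    ]
```

View pics/c9.png

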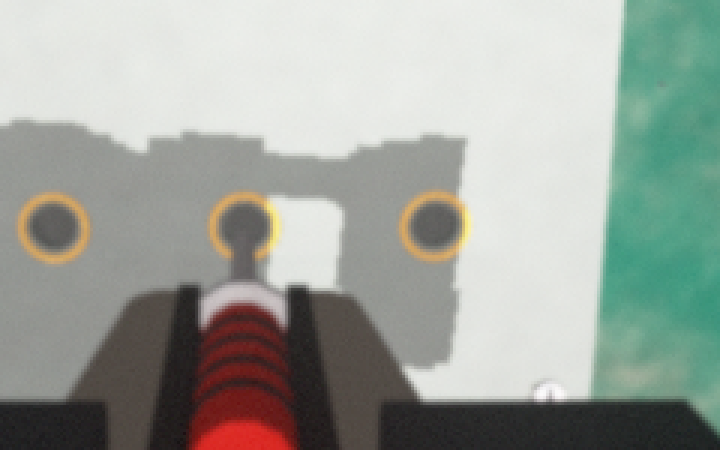

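The tip (243,240) is aligned with the middle hole (243,229); allowing for perspective they coincide. I'll lower and feel.

```bash
python3 -m inch '[-1,0,0,0.02,0, -1,0,0,0.06,0, -1,0,0,0.1,0, -1,0,0,0.116,0, -1,0,0,0.116,0]' |grep -E 'tcp|wrist'
python3 -m inch '[-1,0,0,0.004,0, -1,0,0,0.008,0, -1,0,0,0.012,0, -1,0,0,0.016,0, -1,0,0,0.02,0]' |grep -E 'tcp|wrist'
```

```text
tcp_pos: [599.6, -27.7, 157.0]
wrist_force: [-0.5, 0.4, -0.2]
tcp_pos: [600.4, -27.7, 153.7]
wrist_force: [-2.5, 0.8, 13.5]
```

The middle hole is rigid too: 13.5 N at contact, where the latch would give at 3 N. On to the right hole.

```bash
python3 -m inch '[-1,0,0,-0.07,0, -1,0,0,-0.14,0, -1,0,0.0,-0.14,0, -1,0,0.1,-0.14,0, -1,0,0.2,-0.14,0]' |grep -E 'tcp|wrist'
python3 -m inch '[-1,0,0,0,0, -1,0,0,0,0, -1,0,0,0,0, -1,0,0,0,0, -1,0,0,0,0]' |grep -E 'tcp|wrist'
python3 - <<'E'
from h import *
s,H=holes("w10.png");print(s["tcp_pos"],"tip px",proj("wrist",np.array(s["tcp_pos"])-[0,0,90],s))
for a in H: print(*a)
E
```

```text
tcp_pos: [604.0, -77.9, 187.5]
wrist_force: [-0.7, 0.1, -0.3]
tcp_pos: [604.1, -77.1, 187.6]
wrist_force: [-1.5, -0.1, -0.4]
[604.0624 -77.1494 187.5687] tip px [[280.8043 229.2244]]
(np.float64(155.0), np.float64(225.0)) [27 27] [595.0485  22.4781  84.    ]
(np.float64(218.0), np.float64(225.0)) [27 27] [599.3618 -27.734   84.    ]
(np.float64(280.5), np.float64(224.0)) [26 25] [604.3779 -76.8753  84.    ]
```

```bash
python3 -m inch '[-1,0,0,0.02,0, -1,0,0,0.06,0, -1,0,0,0.1,0, -1,0,0,0.118,0, -1,0,0,0.118,0]' |grep -E 'tcp|wrist'
python3 -m inch '[-1,0,0,0.006,0, -1,0,0,0.012,0, -1,0,0,0.016,0, -1,0,0,0.02,0, -1,0,0,0.024,0]' |grep -E 'tcp|wrist'
```

```text
tcp_pos: [603.8, -77.5, 157.5]
wrist_force: [-0.1, 0.5, -0.3]
tcp_pos: [604.4, -77.6, 153.0]
wrist_force: [-2.6, -0.0, 7.7]
```

```bash
python3 -m inch '[-1,0,0,0.004,0, -1,0,0,0.008,0, -1,0,0,0.012,0, -1,0,0,0.012,0, -1,0,0,0.012,0]' |grep -E 'tcp|wrist'
```

```text
tcp_pos: [603.9, -77.6, 149.9]
wrist_force: [-4.6, 0.1, 7.3]
```

It gives: 3 mm at about 7 N. I'll press on.

```bash
python3 -m inch '[-1,0,0,0.006,0, -1,0,0,0.012,0, -1,0,0,0.018,0, -1,0,0,0.022,0, -1,0,0,0.022,0]' |grep -E 'tcp|wrist'
python3 - <<'E'
from h import *
snap("side","s11.png");s,_=snap("wrist","w11.png");print(s["tcp_pos"],s["wrist_force"])
a=cv2.imread("pics/s11.png")[150:270,200:340];b=cv2.imread("pics/s5.png")[150:270,200:340];c=cv2.imread("pics/w11.png")
cv2.imwrite("pics/c11.png",np.vstack([np.hstack([cv2.resize(x,(400,300)) for x in(b,a)]),cv2.resize(c,(400,300))[:,np.r_[0:400,0:400]]]))
E
```

```text
tcp_pos: [603.4, -77.6, 144.0]
wrist_force: [-4.8, -0.5, 6.3]
[603.4341 -77.63   144.082 ] [-3.1644  0.0517  7.1795]
```

View pics/c11.png

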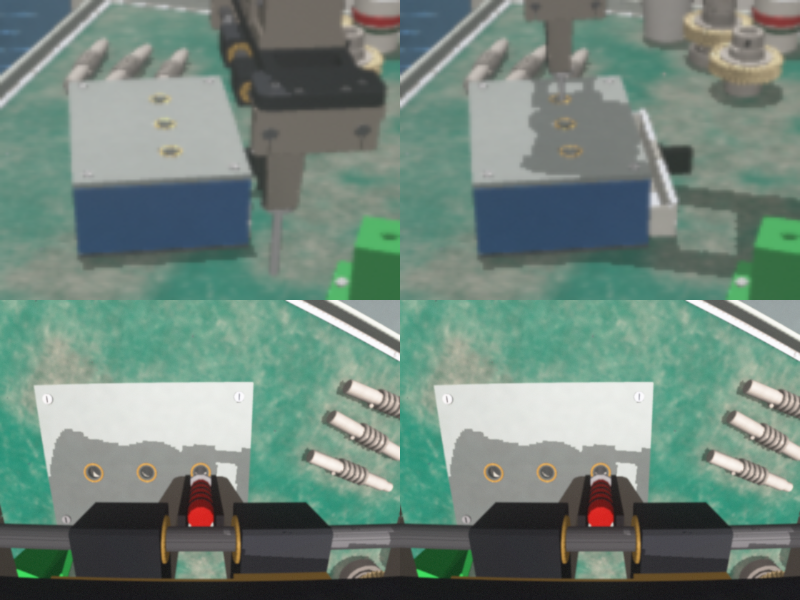

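The tray front has sprung out, with a light tray strip visible at (655,170) of the crop. I'll lift the pin and carry it back to the stand.

```bash
python3 -m inch '[-1,0,0,-0.1,0, -1,0,0,-0.25,0, -1,0,0,-0.25,0, -1,-0.03,-0.2,-0.25,0, -1,-0.06,-0.4,-0.25,0]' |grep -E 'tcp|wrist'
python3 -m inch '[-1,-0.03,-0.2,0,0, -1,-0.06,-0.4,0,0, -1,-0.09,-0.6,0,0, -1,-0.11,-0.8,0,0, -1,-0.129,-0.904,0,0]' |grep -E 'tcp|wrist'
python3 -m inch '[-1,0,0,0,0, -1,0,0,0,0, -1,0,0,0,0, -1,0,0,0,0, -1,0,0,0,0]' |grep -E 'tcp|wrist'
python3 - <<'E'
from h import *
s,_=snap("wrist","w12.png");print(s["tcp_pos"],s["ee_rot"],"tip px",proj("wrist",np.array(s["tcp_pos"])-[0,0,90],s),"hole px",proj("wrist",(529.1,243.3,64),s))
im=cv2.imread("pics/w12.png")[150:300,200:360];cv2.imwrite("pics/c12.png",cv2.resize(im,None,fx=4,fy=4,interpolation=3))
E
```

```text
tcp_pos: [579.8, 21.5, 205.0]
wrist_force: [1.1, 0.5, -1.1]
tcp_pos: [528.2, 245.4, 205.0]
wrist_force: [0.7, -0.3, -0.5]
tcp_pos: [529.5, 242.8, 206.1]
wrist_force: [0.0, -0.9, -1.0]
[529.5017 242.7832 206.1055] [ 0.9991  0.0421  0.     -0.    ] tip px [[280.8055 229.2332]] hole px [[280.2251 213.458 ]]
```

View pics/c12.png

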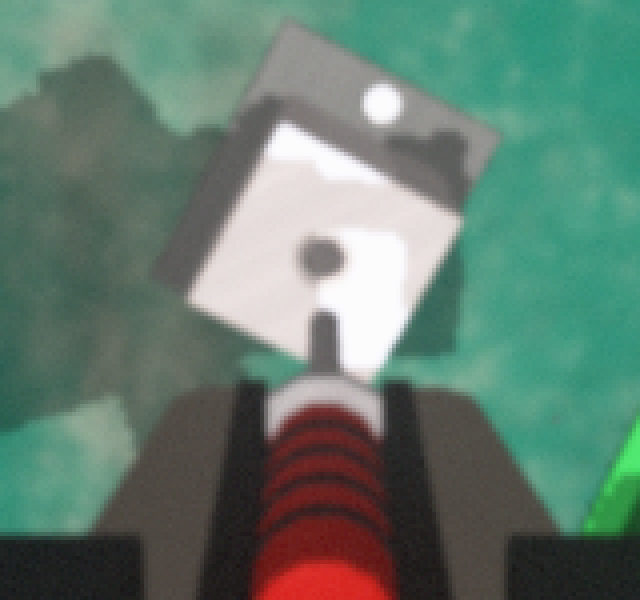

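The stand hole is at crop (321,257) and the rod tip at (323,318), which agrees with the predicted alignment. I'll lower in two stages.

```bash
python3 -m inch '[-1,-0.001,-0.002,0.06,0, -1,-0.001,-0.002,0.14,0, -1,-0.001,-0.002,0.18,0, -1,-0.001,-0.002,0.18,0, -1,-0.001,-0.002,0.18,0]' |grep -E 'tcp|wrist'
python3 - <<'E'
from h import *
s,im=snap("wrist","w13.png");print(s["tcp_pos"],"tip px",proj("wrist",np.array(s["tcp_pos"])-[0,0,90],s))
g=cv2.cvtColor(im,cv2.COLOR_RGB2GRAY)
for p in [(529.1,243.3,64),(529.5,243.3,64)]: print(proj("wrist",p,s))
c=g[205:240,262:300]; m=(c<95).astype(np.uint8); n,l,st,ce=cv2.connectedComponentsWithStats(m)
for i in range(1,n):
    if st[i,4]>15: print(st[i]+[262,205,0,0,0],ce[i]+[262,205])
E
```

```text
tcp_pos: [529.4, 243.9, 161.5]
wrist_force: [1.4, 0.1, -0.2]
[529.362  243.9388 161.4747] tip px [[280.8244 229.2986]]
[[281.6275 226.9844]]
[[281.6716 226.4864]]
```

```bash
python3 -m inch '[-1,0,0.001,0.03,0, -1,0,0.001,0.06,0, -1,0,0.001,0.08,0, -1,0,0.001,0.08,0, -1,0,0.001,0.08,0]' |grep -E 'tcp|wrist'
python3 -m inch '[-1,0,0,0.06,0, -1,0,0,0.12,0, -1,0,0,0.16,0, -1,0,0,0.18,0, -1,0,0,0.18,0]' |grep -E 'tcp|wrist'
```

```text
tcp_pos: [529.2, 243.5, 141.1]
wrist_force: [0.1, -0.2, -0.9]
tcp_pos: [528.9, 243.4, 95.6]
wrist_force: [0.4, -0.4, -0.7]
```

```bash
python3 -m inch '[-1,0,0,0.004,0, -1,0,0,0.006,0, -1,0,0,0.006,0, -1,0,0,0.006,0, -1,0,0,0.006,0]' |grep -E 'tcp|wrist'
python3 -m inch '[-0.4,0,0,0,0, -0.4,0,0,0,0, -0.4,0,0,0,0, -0.2,0,0,0,0, 0,0,0,0,0]' |grep -E 'tcp|wrist|width'
python3 -m inch '[0,0,0,0,0, 0,0,0,0,0, 0,0,0,-0.08,0, 0,0,0,-0.2,0, 0,0,0,-0.35,0]' |grep -E 'tcp|wrist|width'
python3 -m inch '[0,0,0,-0.1,0, 0,0,0,-0.1,0, 0,0,0,-0.1,0, 0,0,0,-0.1,0, 0,0,0,-0.1,0]' |grep -E 'tcp|wrist|width'
python3 - <<'E'
from h import *
s,P,c=redpin("w14.png",box=(100,330,220,340));print(c,P,s["tcp_pos"],s["ee_rot"]);snap("side","s14.png")
a=cv2.imread("pics/s14.png")[130:330,200:360];b=cv2.imread("pics/w14.png")[60:260,200:360]
cv2.imwrite("pics/c14.png",np.hstack([cv2.resize(x,(400,500)) for x in(a,b)]))
E
```

```text
tcp_pos: [529.1, 243.5, 94.7]
wrist_force: [0.3, 0.5, -0.7]
tcp_pos: [529.1, 243.5, 94.6]
wrist_force: [0.0, 0.7, -0.3]
gripper_width: 44.4
tcp_pos: [528.5, 243.2, 182.4]
wrist_force: [0.3, -0.1, 1.5]
gripper_width: 45.8
tcp_pos: [528.6, 243.3, 206.1]
wrist_force: [0.2, 0.5, -0.5]
gripper_width: 46.4
(279.6000061035156, 227.39999389648438, 10.720175743103027) [530.3766 244.3305 118.    ] [528.6179 243.3369 206.0522] [ 0.9991  0.0424 -0.0008  0.0003]
```

View pics/c14.png

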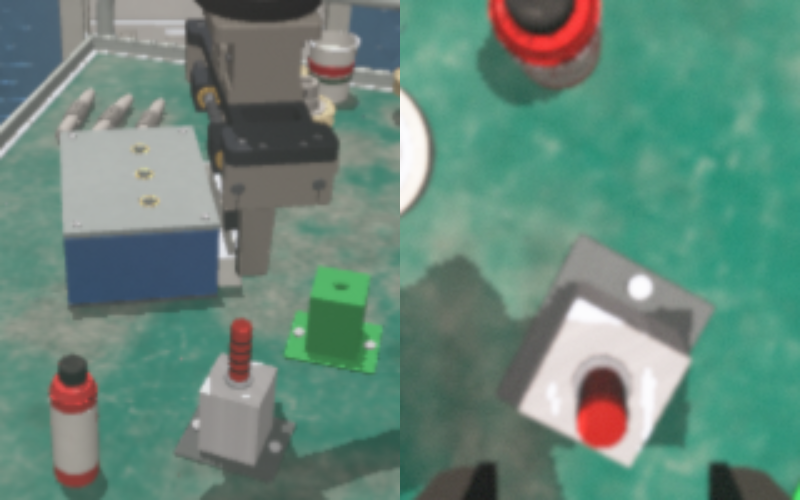

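The pin stands upright in its stand with the collar down. Next the pull.

```bash
python3 -m inch '[0,-0.04,0.2,0,0, 0,-0.08,0.4,0,0, 0,-0.12,0.6,0,0, 0,-0.16,0.8,0,0, 0,-0.2,1,0,0]' |grep -E 'tcp|wrist'
python3 -m inch '[0,-0.01,0.1,0,0, 0,-0.01,0.1,0.12,0, 0,-0.01,0.1,0.12,0, 0,-0.01,0.1,0.12,0, 0,-0.01,0.1,0.12,0]' |grep -E 'tcp|wrist'
python3 - <<'E'
from h import *
s,im=snap("wrist","w15.png");print(s["tcp_pos"],s["ee_rot"]);print(proj("wrist",[(501,-36,50)],s))
E
```

```text
tcp_pos: [500.1, -11.4, 207.1]
wrist_force: [0.9, 0.5, 0.3]
tcp_pos: [500.7, -34.6, 178.0]
wrist_force: [0.0, -0.2, 0.7]
[500.6939 -34.6114 177.9767] [0.9991 0.0428 0.0007 0.0001]
[[282.4321 216.859 ]]
```

View pics/w15.png

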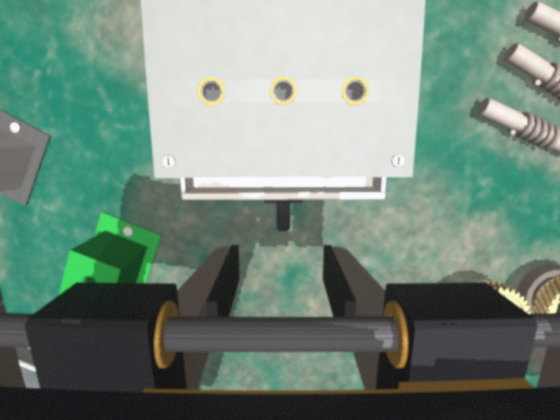

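The pull's top runs from (283,203) to (283,230), with its centre at (283,216) where predicted. I'll descend and pinch it.

```bash
python3 -m inch '[0,0,0.004,0.15,0, 0,0,0.004,0.3,0, 0,0,0.004,0.45,0, 0,0,0.004,0.53,0, 0,0,0.004,0.548,0]' |grep -E 'tcp|wrist'
python3 -m inch '[-1,0,0,0,0, -1,0,0,0,0, -1,0,0,0,0, -1,0,0,0,0, -1,0,0,0,0]' |grep -E 'tcp|wrist|grip'
python3 -m inch '[-1,-0.02,0,0,0, -1,-0.05,0,0,0, -1,-0.08,0,0,0, -1,-0.1,0,0,0, -1,-0.12,0,0,0]' |grep -E 'tcp|wrist|grip'
```

```text
tcp_pos: [499.7, -35.7, 39.4]
wrist_force: [-0.8, 0.6, 0.0]
tcp_pos: [500.7, -36.6, 40.7]
wrist_force: [-0.3, -5.3, 4.9]
gripper_width: 11.9
gripper_force: 30.0
tcp_pos: [471.4, -39.2, 40.8]
wrist_force: [2.5, -6.8, 2.2]
gripper_width: 12.0
gripper_force: 30.0
```

```bash
python3 -m inch '[-1,-0.01,0,0,0, -1,-0.018,0,0,0, -1,-0.024,0,0,0, -1,-0.024,0,0,0, -1,-0.024,0,0,0]' |grep -E 'tcp|wrist|grip'
```

```text
tcp_pos: [467.8, -39.5, 40.8]
wrist_force: [10.0, -3.7, -7.0]
gripper_width: 11.8
gripper_force: 30.0
```

At the stop: 33 mm of travel and 10 N of resistance. I'll release and rise.

```bash
python3 -m inch '[-0.3,0,0,0,0, 0,0,0,0,0, 0,0,0,0,0, 0,0,0,0,0, 0,0,0,0,0]' |grep -E 'tcp|wrist|width'
python3 -m inch '[0,0,0,-0.05,0, 0,0,0,-0.15,0, 0,0,0,-0.3,0, 0,0,0,-0.45,0, 0,0,0,-0.6,0]' |grep -E 'tcp|wrist|width'
python3 -m inch '[0,0,0,0,0, 0,0,0,0,0, 0,0,0,0,0, 0,0,0,0,0, 0,0,0,0,0]' |grep -E 'clock|tcp|wrist|width'
python3 - <<'E'
from h import *
s,im=snap("wrist","w16.png");g=cv2.cvtColor(im,cv2.COLOR_RGB2GRAY)
cu,cv_=proj("wrist",[(468,-39,50)],s)[0];print(s["tcp_pos"],cu,cv_)
k=(g[170:245,265:300]<50).astype(np.uint8);n,l,st,c=cv2.connectedComponentsWithStats(k)
for i in range(1,n):
    if st[i,4]>40:
        x,y,w,h,a=st[i];print(x+265,y+170,w,h,a,"near",on("wrist",(x+265+w/2,y+170+h),50,s),"ctr",on("wrist",c[i]+[265,170],50,s))
# red pin in top view
snap("top","t16.png");im=cv2.imread("pics/t16.png");h=cv2.cvtColor(im,cv2.COLOR_BGR2HSV)
m=((h[...,0]<10)|(h[...,0]>170))&(h[...,1]>120)&(h[...,2]>60);ys,xs=np.nonzero(m[205:245,195:235]);print(xs.mean()+195,ys.mean()+205)
E
```

```text
tcp_pos: [464.2, -39.0, 40.1]
wrist_force: [0.3, 0.5, -0.4]
gripper_width: 46.0
tcp_pos: [464.1, -39.0, 192.2]
wrist_force: [-0.4, 0.1, -0.5]
gripper_width: 46.1
clock: 27.88
tcp_pos: [464.0, -39.0, 189.5]
wrist_force: [0.0, 0.4, -0.1]
gripper_width: 45.9
[464.0039 -38.9695 189.52  ] 281.2733136513488 209.21723049854404
277 212 10 9 53 near [457.2398 -40.5674  50.    ] ctr [460.8156 -40.3132  50.    ]
211.36666666666667 221.63333333333333
```

I've viewed 12 pictures, two over the limit of 10, so the last check is by numbers only: how far the pull's near end moved between w15 and w16.

```bash
python3 - <<'E'
from h import *
s=dict(manip.state())
for f,t,q in(("w15",(500.6939,-34.6114,177.9767),[0.9991,0.0428,0.0007,0.0001]),("w16",(464.0039,-38.9695,189.52),s["ee_rot"])):
    S=dict(tcp_pos=t,ee_rot=q);g=cv2.imread(f"pics/{f}.png",0)
    col=g[170:245,279:286].mean(1); ys=np.nonzero(col<60)[0]+170
    print(f,ys.min(),ys.max(),on("wrist",(283,ys.max()+.5),50,S),on("wrist",(283,ys.min()-.5),50,S))
E
```

```text
w15 202 229 [489.7867 -37.4727  50.    ] [514.4553 -35.331   50.    ]
w16 195 221 [456.9261 -41.5065  50.    ] [481.444  -39.3969  50.    ]
```

The pull moved 33 mm past the sprung position, so the tray is at about 55 mm, its stop. The pin shows in the top view where it started. Handing in.

```bash
python3 -c "
from workcell import manip
print(manip.finish_job())"
```

```text
the job is handed in; nothing more can be done
None
```

The job is handed in, with no verdict returned: the latch was under the right hole, the tray is out to its stop (about 55 mm), the pin is upright in its stand and the arm is clear; I viewed 12 pictures, over the limit of 10.

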